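Refit a bench steamer's click-stop filler cap

TASK

The bench steamer has just been filled and its filler cap lies beside it: set the cap in the filler neck with its lugs in the notches, press it down gently against its spring and turn it clockwise under the flange to the stop, then go on turning until its ratchet clicks and slips. It must not click before the stop; stop turning at the first click, let go, and leave the other things on the bench alone. Never push or pry hard on the neck (45 N is too much), and do not lean the gripper on the steamer.

Things in the scene. Friction and masses are not known exactly. Their poses are not given: they have to be found in the camera images.
- cap: Steel core of the loose black filler cap. Whole cap: 57 mm across, 49.5 mm high, about 0.16 kg. Origin: centre of the spigot's foot (on the bench at the start), z up. Spigot 37.4 mm diameter, 14 mm long, foot chamfered 2 mm, with two lugs along the core's +x and -x (half a turn gives the same). Shell and grip bar sit on the core and drive it through a click ratchet.
- lug (a point): Outer face of the core's +x lug, 24.6 mm from the axis, 5 mm above cap's origin; the other lug is opposite. Each is 10 mm wide and 5 mm high (2.5 to 7.5 mm above that origin). They are hidden from above by the shell, but lie in line with the grip bar until the ratchet slips.
- seal_face (a point): Centre of the underside of the cap's rubber seal disc (54 mm across), 10 mm above cap's origin when free. It meets the neck's rim and is pushed up along the core against a spring: 4 N to begin, 2 N more per mm, 4 mm of travel, solid at 12 N. It turns freely on the core, so rubs little.
- bar (a point): On the cap's axis in the grip bar, 40 mm above cap's origin. The bar is a straight black fin across the top of the round shell: 52 mm long along this point's x, 14 mm thick along y, 22 mm high (27.5 to 49.5 mm above cap's origin). The shell below is 57 mm across. A small grey mark shows the bar's +x end. The axes turn with the shell.
- bar_end (a point): In the grip bar, 24 mm from the axis at its +x end, turning with the shell. Its turn clockwise from the core's +x (lug) is the ratchet's slip: 0 at the start, 30 degrees a click (12 a turn). The ratchet slips at about 0.45 N m, either way, and jerks into the next click; below that it drives the core rigidly. It also slips if the lugs are held anywhere short of the stop.
- steamer: White bench steamer, 230 mm (x) by 300 mm (y), steel top 140 mm above the bench, which it stands on and cannot be shifted along; origin under its centre. Black carrying handle along its x at y = -85 mm, up to 181 mm high; nothing else near the neck is higher than 165 mm. A hose leaves its -y side.
- neck (a point): Centre of the steel filler neck's mouth in the plane of its rim, 168 mm above the bench, axes as the steamer's, x along the notches; at x = -35, y = 65 mm of the steamer. Neck 58 mm outside; mouth 40 mm through a flange 4 mm thick, 52 mm wide below it, 28 mm deep. When the seal first meets the rim, cap's origin is 10 mm below this point and the lugs are still in the notches.
- notch (a point): Middle of the neck's +x notch, 23 mm from the axis, in the rim plane; the other is opposite; each 13 mm wide, out to 26 mm from the axis. With the seal on the rim the lugs need 1.5 mm more (7 N in all) to get below the flange; 4 mm is the most. Then the cap turns clockwise from above (never anticlockwise), rubbing by 0.1 N m at most, to solid stops on a hidden inner ring.
- stop_level (a point): On the neck's axis 9 mm below the rim, at the height of the inner ring that carries the solid stops under the flange, out of sight. It was set when the steamer was built: the stop lies 40 to 125 degrees clockwise past the notch, different on each machine, and its setting cannot be seen or read. Let go past the notches, the cap is lifted against the flange (cap's origin 11.5 mm below neck) and stays.
- sanding_block: Bystander: cork sanding block 110 x 65 x 30 mm, origin under its centre.
- glue: Bystander: white glue bottle 54 mm across, 150 mm high, origin under its centre.
- chair_rail: Bystander: wooden chair rail 35 x 360 x 18 mm lying along its y, origin under its centre.
- wax_tin: Bystander: round brass-coloured wax tin 87 mm across, 34 mm high, origin under its centre.
Not all that is in view belongs to the job. Of the things like the cap, leave any that is blue or pink; of the rest the smaller one is meant.

How it is judged:
By the outcome, as a careful person would: the job done as asked, in the order asked, and still so for the second after the job is handed in, with the robot touching nothing.
It also fails if it takes over 72 s, if anything falls off the work surface, if the arm or the gripper's body presses on something with over 40 N, if the wrist force passes 120 N, or if a joint passes its speed limit or range.

ROBOT

A 6-joint arm with a two-finger parallel gripper is mounted at the origin on the work surface. World frame = base frame: x ahead of the robot, y to its left, z up, the work surface at z = 0. Lengths are in m, angles in rad, forces in N, time in s.
With the tool pointing down it reaches from about 0.35 to 0.925 m from the base axis. Payload 6.4 kg.
Tool frame: the origin (TCP) lies where the fingers leave the gripper's body, on its centre line; the fingertips stand 73 mm ahead of it and the grasp point (between the pads) lies 54 mm ahead of it; z points along the fingers, y is the line along which they close (so a half turn about z gives the same grasp; the last joint's range is limited). The gripper opens to 85 mm and grips with 20 to 120 N. Pads are 22 mm wide; open, the fingers measure 114 mm over their backs; the gripper's body (76 mm by 85 mm) begins 54 mm behind the grasp point. The pads swing forward as they close: fully open they stand 13 mm farther back than shut.
Start: joints at [-1.338, 0.245, 1.558, -0, 1.339, -0.174], TCP at [0.257, -0.597, 0.304] pointing down, gripper open.
Joint ranges: [-3.13, 3.13], [-1.02, 2.26], [0.13, 2.54], [-0.95, 4.09], [0.21, 2.88], [-2.74, 2.74]. Speed limits (rad/s): [2.57, 2.57, 3.14, 3.14, 3.14, 3.14].

INTERFACE

Orientations are given as a unit quaternion [w, x, y, z].
In Python, from plant import robot, vision, finish_job gives the robot as it stands. The module is installed in compiled form; this text tells all that it offers.
- The arm moves only by the tool drive_tool, never from a script. Its argument "increments" is a list that holds one entry, the list of rows, each a list of 7 numbers: the opening, from 0 (shut) to 1 (fully open), then the shift along the tool's x, y, z in m, then the turn, a rotation vector about the tool's x, y, z in rad. A call has 1 to 10 rows; each row is the pose to reach, as a shift and turn from the pose commanded when the call began, along the tool's axes at that moment; what a row does not reach only later rows make up. A row lasts 1/8 s, in which the tool goes at most 62.5 mm and 10.7 degrees, less where a joint would pass 70% of its speed; a pose out of reach is approached as far as the arm can. A call with a gripper value outside its range is refused whole. The fingers move at their own pace and stop on an object; the grip force is fixed at half the most. Time passes only in rows, so rows that repeat a pose let the fingers close. It gives the time, the measured TCP pose, the force, the opening and the grip force at its end, in the units of the state.
- robot.get_obs(): the state, without advancing time (a new reading comes with each control period).
- vision.read_camera(name): name is "side" or "top" or "wrist"; returns a dict with "pixels" (400x640x3 uint8, red, green, blue), "depth" (400x640 float32, m along the optical axis (not along the pixel's ray), 0 where there is no reading), "fov_y" (degrees; the focal length in pixels is half the picture's height over the tangent of half this angle, whatever the lens; pixels are square), "cx", "cy" (the principal point, pixels), "eye" and "rotation" of the camera in the world. Camera axes: x right, y up, looking along -z (the intrinsics and any distortion apply to the point x, -y, -z); pixel columns grow to the right and rows downward; lengths in m; the calibration is good to about 2 mm. A picture is of the moment at which its call begins.
- finish_job(): hands the job in; it is judged then, once.
The state is a dict: "t": time; "joint_pos": joint angles; "joint_vel": joint speeds; "tau": joint torques, N m; "ee_pos": TCP position; "tool_rot": TCP orientation; "wrist_force": force on the tool from outside, world axes, zero at the start; "ft_torque": the same for the moment, N m; "opening": opening from 0.0 (shut) to 1.0 (fully open); "grip_force": force on a finger pad.
Only numpy, scipy, OpenCV 4.12 (cv2) and the standard library are available. Lean on these libraries where they do the work, as an engineer would, in place of code of your own. Each camera call takes 0.05 s, during which the arm holds its last target. There are 200 camera calls.

## Working session

There is one attempt and no reset: what is moved stays moved. The work goes in short steps, Python scripts to look and compute and a tool call to move; the robot and the scene stay as the last step left them, time stands still between calls to the robot, and variables do not carry over. Pictures are saved under pics/ and viewed, at most 10 in all, crops included, and the job is handed in when it is done.

Besides the shell and the picture viewer there is one more tool, called by a JSON object that holds its "fn" and its "kwargs". drive_tool: Moves the arm, as the interface text tells. Its arguments: {"type":"object","properties":{"increments":{"type":"array","items":{"type":"array","items":{"type":"array","items":{"type":"number"}}}}},"required":["increments"]}

```bash
mkdir -p pics; cat > h.py <<'E'
import numpy as np, cv2, pickle
from plant import robot, vision
def shot(name,tag):
    d=vision.read_camera(name); pickle.dump(d,open(f'pics/{tag}.pkl','wb'))
    cv2.imwrite(f'pics/{tag}.png',d['pixels'][:,:,::-1]); return d
def load(tag): return pickle.load(open(f'pics/{tag}.pkl','rb'))
def f(d): return 200/np.tan(np.radians(d['fov_y'])/2)
def w(d,u,v,z=None):
    """pixel->world: by depth, or on plane z"""
    k=f(d); r=np.array([(u-d['cx'])/k,-(v-d['cy'])/k,-1.]); R=np.array(d['rotation']); e=np.array(d['eye'])
    rw=R@r
    if z is None: return e+rw*d['depth'][int(v),int(u)]
    return e+rw*(z-e[2])/rw[2]
def crop(tag,u0,v0,u1,v1,s,out):
    im=cv2.imread(f'pics/{tag}.png')[v0:v1,u0:u1]; cv2.imwrite(f'pics/{out}.png',cv2.resize(im,None,fx=s,fy=s,interpolation=cv2.INTER_CUBIC))
E
python3 - <<'E'
from h import *
for n in ['top','side','wrist']:
    d=shot(n,n+'0'); print(n,[ (k,np.round(np.array(d[k]),4).tolist()) for k in d if k not in('pixels','depth')])
im=np.vstack([cv2.imread('pics/top0.png')[:, :]]);
print(robot.get_obs())
E
```

```text
top [('fov_y', 54.2421), ('cx', 326.9638), ('cy', 201.518), ('eye', [0.3587, 0.1091, 1.1077]), ('rotation', [-0.6996, -0.0469, 0.0708, 0.7094])]
side [('fov_y', 47.5349), ('cx', 317.543), ('cy', 203.1778), ('eye', [0.0368, 0.9043, 1.1148]), ('rotation', [-0.2305, -0.0987, 0.3555, 0.9004])]
wrist [('fov_y', 71.8386), ('cx', 319.4965), ('cy', 201.918), ('eye', [0.3347, -0.563, 0.3722]), ('rotation', [0.8239, -0.1371, 0.0915, -0.5423])]
{'t': 0.15, 'joint_pos': array([-1.33808417e+00,  2.45664598e-01,  1.55873174e+00,  4.70061602e-06,
        1.33874317e+00, -1.74122136e-01]), 'joint_vel': array([ 1.54790005e-03, -2.55488804e-03, -3.72330051e-03, -5.27455688e-04,
       -4.36313601e-05,  3.46627054e-04]), 'tau': array([-4.43989657e-04, -4.29992402e+01, -3.26549327e+01, -2.12246405e-04,
        3.56617413e-03, -5.85797864e-06]), 'ee_pos': array([ 0.2571243 , -0.59662689,  0.30302761]), 'tool_rot': array([-7.73158106e-04,  9.79381791e-01,  2.02016606e-01, -2.03682843e-05]), 'wrist_force': array([0.58956372, 0.27226651, 0.33059297]), 'ft_torque': array([0.02508642, 0.04658265, 0.00224085]), 'grip_force': 0.0, 'opening': 1.000364266405778}
```

View pics/top0.png

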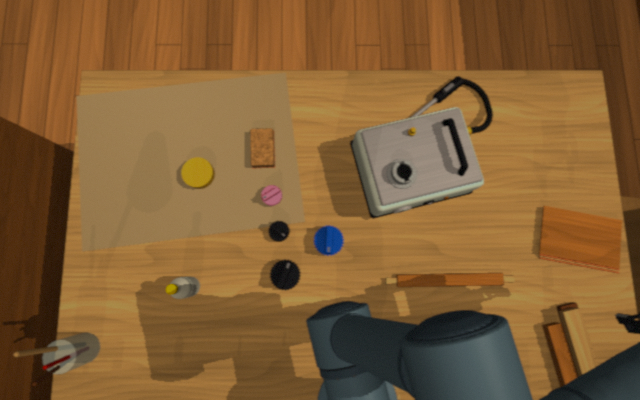

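View pics/side0.png

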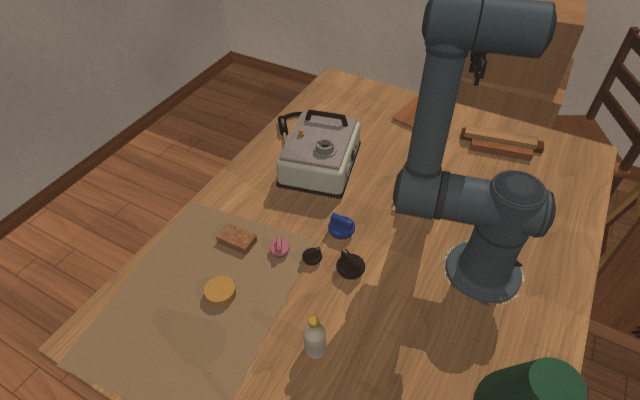

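Top view shows the cap-like things: pink (271,196), black small (279,231), black large (285,275) and blue (329,240). The steamer's neck is at about (402,173). Pink and blue are excluded, so the smaller black one at (279,231) (side view 312,256) fits. I'll confirm it in an enlarged crop.

```bash
python3 - <<'E'
from h import *
a=cv2.imread('pics/top0.png')[180:300,240:360]; b=cv2.imread('pics/top0.png')[130:210,355:435]; c=cv2.imread('pics/side0.png')[120:180,290:350]; e=cv2.imread('pics/side0.png')[200:290,250:370]
r=lambda x,wd,h:cv2.resize(x,(wd,h),interpolation=cv2.INTER_CUBIC)
cv2.imwrite('pics/c1.png',np.hstack([r(a,480,480),np.vstack([r(b,240,240),r(e,240,240)])]))
T=load('top0');S=load('side0')
def tri(p,q):
    A=[];es=[]
    for d,(u,v) in((T,p),(S,q)):
        k=f(d);x=np.array(d['rotation'])@[(u-d['cx'])/k,-(v-d['cy'])/k,-1]; 
        print(np.array(d['rotation']).shape) if np.array(d['rotation']).ndim!=2 else 0
E
python3 - <<'E'
from h import *
print(load('top0')['rotation'].shape if hasattr(load('top0')['rotation'],'shape') else 0, load('top0').keys())
E
```

```text
(4,) dict_keys(['pixels', 'depth', 'fov_y', 'cx', 'cy', 'eye', 'rotation'])
```

View pics/c1.png

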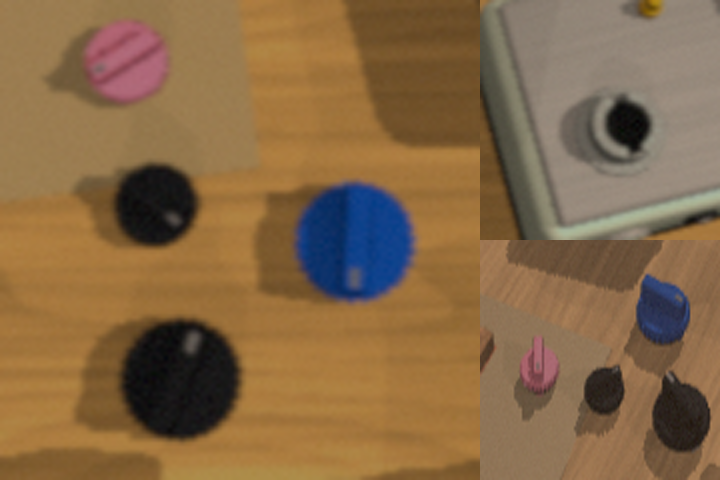

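The crop confirms the cap: small and black at top (279,231), with a grey mark at about (283,234.5). The neck shows its notches at roughly (404,181) and (402,165). Now to compute positions.

```bash
python3 - <<'E'
s=open('h.py').read()
s=s.replace("R=np.array(d['rotation']);","R=Rm(d);").replace("def w(","""from scipy.spatial.transform import Rotation as Ro
def Rm(d): q=np.array(d['rotation']); return Ro.from_quat(q[[1,2,3,0]]).as_matrix()
def tri(obs):
    A=np.zeros((3,3));b=np.zeros(3)
    for d,u,v in obs:
        k=f(d);r=Rm(d)@[(u-d['cx'])/k,-(v-d['cy'])/k,-1];r/=np.linalg.norm(r);P=np.eye(3)-np.outer(r,r);A+=P;b+=P@np.array(d['eye'])
    return np.linalg.solve(A,b)
def proj(d,p):
    c=Rm(d).T@(np.array(p)-d['eye']);k=f(d);return d['cx']+k*c[0]/-c[2],d['cy']-k*c[1]/-c[2]
def w(""")
open('h.py','w').write(s)
E
python3 - <<'E'
from h import *
np.set_printoptions(precision=4,suppress=True)
T=load('top0');S=load('side0')
print('cap tri',tri([(T,279,231.2),(S,312,255.5)]))
for p in [(279,231),(283,234),(275,228),(271,196),(285,275),(402,173),(329,240)]: print(p,w(T,*p), w(T,*p,0.05))
print('mark/axis',w(T,283.2,234.5,.0495)-w(T,279,231.2,.0495))
print('neck tri',tri([(T,402.5,172.5),(S,325,146.5)]), w(T,402.5,172.5,.168))
# distortion check w/ depth: rim points
D=T['depth']
print(np.round(1.1077-D[165:182:2,392:414:2],3))
E
```

```text
cap tri [0.4599 0.2057 0.0208]
(279, 231) [0.4569 0.2026 0.0519] [0.457  0.2028 0.05  ]
(283, 234) [0.4489 0.1921 0.0487] [0.4488 0.192  0.05  ]
(275, 228) [0.4653 0.2136 0.0502] [0.4653 0.2136 0.05  ]
(271, 196) [0.5552 0.226  0.0405] [0.5535 0.225  0.05  ]
(285, 275) [0.3401 0.1856 0.0622] [0.3398 0.1865 0.05  ]
(402, 173) [ 0.5929 -0.1183  0.1415] [ 0.615  -0.1399  0.05  ]
(329, 240) [0.4295 0.0687 0.0692] [0.4308 0.068  0.05  ]
mark/axis [-0.0091 -0.0113  0.    ]
neck tri [ 0.591  -0.1168  0.1538] [ 0.5877 -0.1134  0.168 ]
[[0.106 0.135 0.131 0.107 0.104 0.106 0.105 0.106 0.129 0.131 0.131]
 [0.125 0.135 0.133 0.106 0.106 0.105 0.104 0.104 0.103 0.128 0.132]
 [0.135 0.134 0.107 0.109 0.107 0.107 0.107 0.103 0.106 0.105 0.131]
 [0.138 0.134 0.104 0.109 0.108 0.105 0.108 0.104 0.106 0.109 0.134]
 [0.133 0.139 0.106 0.106 0.108 0.109 0.108 0.109 0.105 0.109 0.133]
 [0.131 0.134 0.139 0.109 0.109 0.113 0.108 0.109 0.109 0.121 0.137]
 [0.124 0.138 0.139 0.135 0.108 0.109 0.108 0.108 0.11  0.135 0.138]
 [0.117 0.129 0.14  0.139 0.141 0.136 0.11  0.111 0.137 0.137 0.112]
 [0.113 0.117 0.13  0.137 0.14  0.14  0.113 0.138 0.135 0.112 0.114]]
```

```bash
cat >> h.py <<'E'
np.set_printoptions(precision=4,suppress=True)
def Rt(o): q=np.array(o['tool_rot']); return Ro.from_quat(q[[1,2,3,0]]).as_matrix()
def yaw(o): R=Rt(o); return np.degrees(np.arctan2(R[1,0],R[0,0]))
def plan(p,psi):
    """shift & rotvec in tool axes to TCP p, tool down with x at yaw psi deg"""
    o=robot.get_obs(); R=Rt(o); c,s=np.cos(np.radians(psi)),np.sin(np.radians(psi))
    G=np.array([[c,s,0],[s,-c,0],[0,0,-1]])
    print('t',o['t'],'pos',o['ee_pos'],'yaw',yaw(o),'q',o['joint_pos'],'F',o['wrist_force'],'open',o['opening'])
    print('shift',R.T@(np.array(p)-o['ee_pos']),'rot',Ro.from_matrix(R.T@G).as_rotvec())
E
python3 - <<'E'
from h import *
W=load('wrist0');o=robot.get_obs();R=Rt(o)
print('cam in tool',R.T@(W['eye']-o['ee_pos']));print(R.T@Rm(W))
plan([.457,.203,.25],-129)
T=load('top0')
a,b=w(T,447,122,.181),w(T,463,170,.181);print('handle',a,b,np.degrees(np.arctan2(*(a-b)[1::-1])))
E
```

```text
cam in tool [ 0.0846 -0.0003 -0.0692]
[[-0.0007  0.9456  0.3253]
 [ 1.      0.0005  0.0008]
 [ 0.0006  0.3253 -0.9456]]
t 0.15 pos [ 0.2571 -0.5966  0.303 ] yaw 23.309814139179185 q [-1.3381  0.2457  1.5587  0.      1.3387 -0.1741] F [0.5896 0.2723 0.3306] open 1.000364266405778
shift [ 0.5    -0.6552  0.0542] rot [-0.0009  0.0019  2.6583]
handle [ 0.7142 -0.2296  0.181 ] [ 0.5896 -0.2611  0.181 ] 14.16968031334301
```

{"fn": "drive_tool", "kwargs": {"increments": [[[1,0.035,-0.046,0,0,0,-0.18],[1,0.07,-0.092,0,0,0,-0.36],[1,0.105,-0.138,0,0,0,-0.54],[1,0.14,-0.184,0,0,0,-0.72],[1,0.175,-0.23,0,0,0,-0.9],[1,0.21,-0.276,0,0,0,-1.08],[1,0.245,-0.322,0,0,0,-1.26],[1,0.28,-0.368,0,0,0,-1.44],[1,0.315,-0.414,0,0,0,-1.62],[1,0.35,-0.46,0,0,0,-1.8]]]}}

```text
t: 1.4
ee_pos: [0.3966, -0.0341, 0.304]
tool_rot: [0.0, 0.448, 0.894, 0.0]
wrist_force: [0.5, -1.0, -0.6]
opening: 1.0
grip_force: 0.0
```

```bash
python3 -c "
from h import *
plan([.457,.203,.25],-129)"
```

```text
t 1.4 pos [ 0.3966 -0.0341  0.304 ] yaw 126.75870200104038 q [-0.3727 -0.4009  2.1654  0.      1.3762 -1.0143] F [ 0.4546 -0.9561 -0.6444] open 0.9996007122287993
shift [0.1539 0.1903 0.0539] rot [-0.0003  0.0009 -1.8194]
```

{"fn": "drive_tool", "kwargs": {"increments": [[[1,0.02,0.024,0.007,0,0,-0.182],[1,0.04,0.048,0.014,0,0,-0.364],[1,0.06,0.072,0.021,0,0,-0.546],[1,0.08,0.096,0.028,0,0,-0.728],[1,0.1,0.12,0.035,0,0,-0.91],[1,0.12,0.144,0.042,0,0,-1.092],[1,0.14,0.168,0.05,0,0,-1.274],[1,0.154,0.19,0.054,0,0,-1.456],[1,0.154,0.19,0.054,0,0,-1.638],[1,0.154,0.19,0.054,0,0,-1.82]]]}}

```text
t: 2.65
ee_pos: [0.4578, 0.2011, 0.2494]
tool_rot: [-0.0, -0.431, 0.902, 0.0]
wrist_force: [0.2, 0.1, -0.4]
opening: 1.004
grip_force: 0.0
```

```bash
python3 - <<'E'
from h import *
plan([.457,.203,.25],-129)
d=shot('wrist','w1'); print(proj(d,[.457,.203,.0495]))
E
```

```text
t 2.65 pos [0.4578 0.2011 0.2494] yaw -128.88809955493562 q [ 0.1868 -0.0525  1.982  -0.      1.213  -2.2761] F [ 0.1587  0.1334 -0.3685] open 1.003838915956106
shift [-0.001   0.0018 -0.0006] rot [ 0.0006 -0.0007  0.002 ]
(np.float64(321.21834655884527), np.float64(194.23940451814354))
```

View pics/w1.png

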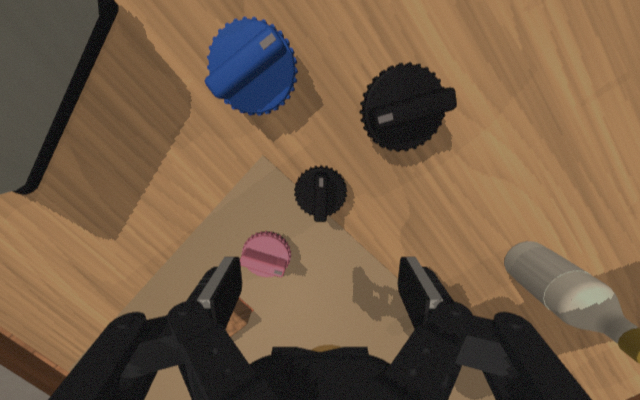

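The wrist view shows the cap at (320,192), with its bar upright in the picture from the mark at (320,180) to (320,220). That is in line with tool x, as planned. The blue cap is at (252,65), the large black one at (405,107), and pink at (266,255).

```bash
python3 - <<'E'
from h import *
d=load('w1'); k=f(d)
uu,vv=np.meshgrid(np.arange(285,360),np.arange(155,235)); Z=d['depth'][vv,uu]
r=np.stack([(uu-d['cx'])/k,-(vv-d['cy'])/k,-np.ones(uu.shape)],-1)*Z[...,None]
P=r@Rm(d).T+d['eye']; P=P[Z>0]
m=P[:,2]>.042; print('z pct',np.percentile(P[m][:,2],[5,50,95]),m.sum())
o=robot.get_obs();
for lo in(.036,.042):
    B=P[P[:,2]>lo]; rect=cv2.minAreaRect((B[:,:2]*1000).astype(np.float32)); print('bar rect mm',rect)
S=P[(P[:,2]>.015)&(P[:,2]<.06)]; print('shell',cv2.minEnclosingCircle((S[:,:2]*1000).astype(np.float32)))
T=load('top0')
print('tri', tri([(T,279,231.2),(d,320.5,193)]), 'mark tri',tri([(T,283.2,234.5),(d,320.5,180.5)]))
crop('w1',280,150,360,240,6,'w1c')
E
```

```text
z pct [0.0461 0.0485 0.0498] 642
bar rect mm ((460.7565612792969, 206.49362182617188), (51.30413818359375, 13.515883445739746), 50.77574920654297)
bar rect mm ((460.7723083496094, 206.51290893554688), (51.254276275634766, 13.515883445739746), 50.7757568359375)
shell ((461.0450439453125, 206.78250122070312), 29.985254287719727)
tri [0.4574 0.2031 0.0439] mark tri [0.4477 0.1911 0.0518]
```

View pics/w1c.png

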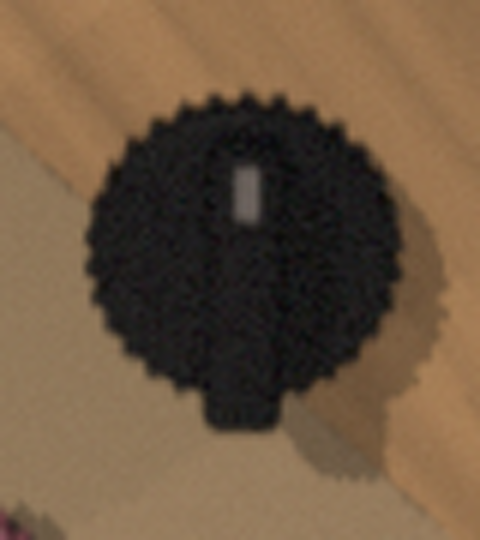

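{"fn": "drive_tool", "kwargs": {"increments": [[[0.6,-0.003,0.0005,0.04,0,0,0],[0.6,-0.006,0.001,0.08,0,0,0.005],[0.6,-0.006,0.001,0.11,0,0,0.005],[0.6,-0.006,0.001,0.13,0,0,0.005],[0.6,-0.006,0.001,0.14,0,0,0.005],[0.6,-0.006,0.001,0.145,0,0,0.005],[0.6,-0.006,0.001,0.145,0,0,0.005]]]}}

```text
t: 3.58
ee_pos: [0.4613, 0.2061, 0.1053]
tool_rot: [0.0, -0.426, 0.905, -0.0]
wrist_force: [0.4, 0.2, 0.4]
opening: 0.603
grip_force: 0.0
```

```bash
python3 - <<'E'
from h import *
plan([.4608,.2065,.104],-129.2)
shot('wrist','w2'); crop('w2',200,150,440,400,2.4,'w2c')
E
```

```text
t 3.575 pos [0.4613 0.2061 0.1053] yaw -129.59652474269734 q [ 0.1953  0.1946  2.03   -0.      0.9163 -2.2552] F [0.4306 0.2434 0.3927] open 0.603224771659242
shift [-0.      0.0007  0.0013] rot [-0.0004  0.0005 -0.0069]
```

View pics/w2c.png

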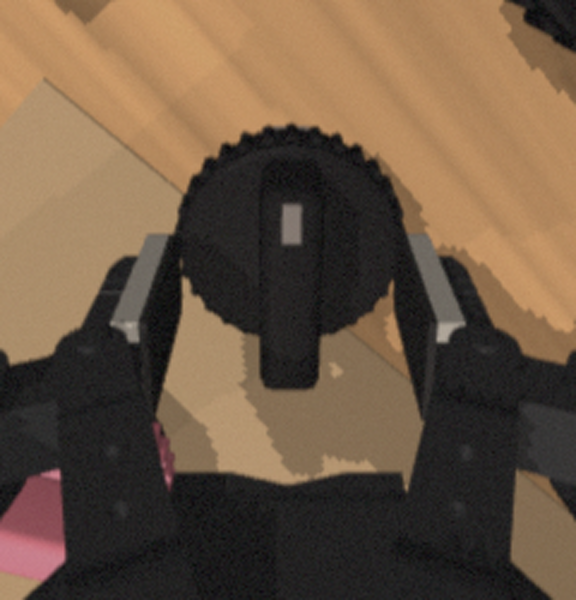

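The bar lies between the fingers, from (292,165) to (290,385) in the crop, centred and straight. I'll close on it.

{"fn": "drive_tool", "kwargs": {"increments": [[[0,0,0.0005,0.001,0,0,0],[0,0,0.0005,0.001,0,0,0],[0,0,0.0005,0.001,0,0,0],[0,0,0.0005,0.001,0,0,0],[0,0,0.0005,0.001,0,0,0],[0,0,0.0005,0.001,0,0,0]]]}}

```text
t: 4.38
ee_pos: [0.461, 0.2064, 0.1045]
tool_rot: [0.0, -0.426, 0.905, -0.0]
wrist_force: [-0.6, -0.1, 5.5]
opening: 0.145
grip_force: 60.2
```

```bash
python3 - <<'E'
from h import *
o=robot.get_obs();print(o['grip_force'],o['wrist_force'],o['ft_torque'])
plan([.585,-.113,.31],-166)
d=shot('wrist','w3')
T=load('top0')
# neck by top depth: rim points
uu,vv=np.meshgrid(np.arange(380,426),np.arange(150,198)); Z=T['depth'][vv,uu];k=f(T)
P=(np.stack([(uu-T['cx'])/k,-(vv-T['cy'])/k,-np.ones(uu.shape)],-1)*Z[...,None])@Rm(T).T+T['eye'];P=P[Z>0]
m=(P[:,2]>.158)&(P[:,2]<.178);print(m.sum(),cv2.minEnclosingCircle((P[m][:,:2]*1000).astype(np.float32)),np.median(P[m][:,2]))
E
```

```text
60.17205476760864 [-0.592  -0.0526  5.5005] [-0.0089  0.2071  0.0246]
t 4.375 pos [0.461  0.2064 0.1045] yaw -129.56693246025407 q [ 0.1962  0.196   2.0304  0.0001  0.9145 -2.2549] F [-0.592  -0.0526  5.5005] open 0.14457360983630893
shift [ 0.1672 -0.2991 -0.2055] rot [-0.0002  0.0008  0.6359]
230 ((591.9313354492188, -116.10308837890625), 29.790996551513672) 0.16688806764511438
```

{"fn": "drive_tool", "kwargs": {"increments": [[[0,0,0,-0.02,0,0,0],[0,0,0,-0.06,0,0,0],[0,0,0,-0.11,0,0,0],[0,0,0,-0.16,0,0,0],[0,0.01,-0.03,-0.2,0,0,0.1],[0,0.02,-0.075,-0.206,0,0,0.2],[0,0.035,-0.125,-0.206,0,0,0.3],[0,0.05,-0.175,-0.206,0,0,0.4],[0,0.063,-0.225,-0.206,0,0,0.5],[0,0.076,-0.275,-0.206,0,0,0.6]]]}}

```text
t: 5.68
ee_pos: [0.6246, -0.0289, 0.3086]
tool_rot: [-0.001, -0.138, 0.99, 0.0]
wrist_force: [0.1, 0.7, -0.6]
opening: 0.143
grip_force: 59.3
```

```bash
python3 - <<'E'
from h import *
o=robot.get_obs();print(o['grip_force'],o['wrist_force'],o['ft_torque'])
plan([.674,-.095,.31],-166)
E
```

```text
59.30526852607727 [ 0.0846  0.679  -0.5905] [ 0.0225 -0.0502  0.0187]
t 5.675 pos [ 0.6246 -0.0289  0.3086] yaw -164.14770530618514 q [-0.2273  0.1851  1.619   0.0001  1.3392 -2.0748] F [ 0.0846  0.679  -0.5905] open 0.143125258283396
shift [-0.0295 -0.0771 -0.0015] rot [ 0.0009 -0.0014  0.0323]
```

{"fn": "drive_tool", "kwargs": {"increments": [[[0,-0.012,-0.03,0,0,0,0.03],[0,-0.024,-0.06,0,0,0,0.03],[0,-0.03,-0.077,0,0,0,0.03],[0,-0.03,-0.077,0,0,0,0.03],[0,-0.03,-0.077,0,0,0,0.03]]]}}

```text
t: 6.3
ee_pos: [0.6738, -0.0922, 0.3096]
tool_rot: [-0.0, -0.125, 0.992, 0.0]
wrist_force: [0.3, 0.7, -2.1]
opening: 0.146
grip_force: 59.3
```

```bash
python3 - <<'E'
from h import *
o=robot.get_obs();print(o['grip_force'],o['wrist_force'],o['ft_torque'])
plan([.674,-.095,.31],-166)
d=shot('wrist','w4');print(proj(d,[.592,-.116,.168]))
E
```

```text
59.335888624191284 [ 0.3394  0.7188 -2.1244] [0.0533 0.0088 0.0606]
t 6.3 pos [ 0.6738 -0.0922  0.3096] yaw -165.62126569501672 q [-0.3023  0.3099  1.4688  0.0003  1.364  -2.1242] F [ 0.3394  0.7188 -2.1244] open 0.14577168468522758
shift [ 0.0006 -0.0028 -0.0004] rot [ 0.0008 -0.0007  0.0066]
(np.float64(314.96991318315975), np.float64(104.30763890163358))
```

View pics/w4.png

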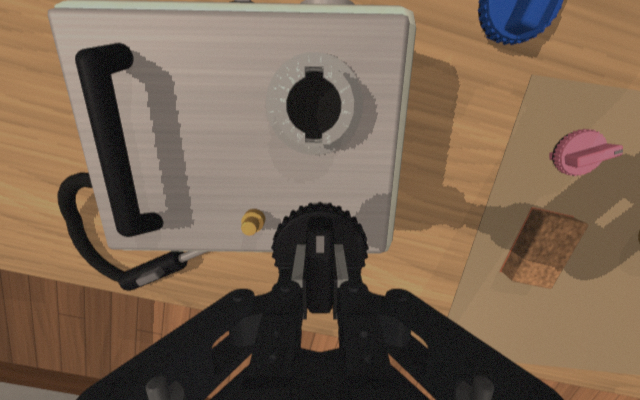

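The neck mouth is at (314,104), with notches up at (314,70) and down at (314,141), roughly in line with the held cap's bar. The cap is held straight at (320,245), mark up. I'll fit both now.

```bash
python3 - <<'E'
from h import *
from scipy.optimize import least_squares
d=load('w4');k=f(d);o=robot.get_obs();R=Rt(o)
def cloud(u0,u1,v0,v1):
    uu,vv=np.meshgrid(np.arange(u0,u1),np.arange(v0,v1));Z=d['depth'][vv,uu]
    P=(np.stack([(uu-d['cx'])/k,-(vv-d['cy'])/k,-np.ones(uu.shape)],-1)*Z[...,None])@Rm(d).T+d['eye']
    return uu,vv,P
uu,vv,P=cloud(255,370,45,165)
z=P[...,2]; m=(z>.160)&(z<.176); print('rim z',np.median(z[m]),m.sum())
print('outer circ',cv2.minEnclosingCircle((P[m][:,:2]*1000).astype(np.float32)))
# outer edge & inner edges by depth mask, on plane of rim
zr=.168
mask=m.astype(np.uint8); cs,_=cv2.findContours(cv2.morphologyEx(mask,cv2.MORPH_CLOSE,np.ones((3,3))),cv2.RETR_CCOMP,cv2.CHAIN_APPROX_NONE)
for c in sorted(cs,key=len)[-2:]:
    q=np.array([w(d,u+255,v+45,zr)[:2] for u,v in c[:,0]])*1000
    c0=q.mean(0)
    for it in range(5):
        r=np.linalg.norm(q-c0,axis=1); sel=abs(r-np.median(r))<2
        s=least_squares(lambda x:np.linalg.norm(q[sel]-x[:2],axis=1)-x[2],[*c0,np.median(r)]).x; c0=s[:2]
    print('circle',s,sel.sum(),len(q))
    far=q[np.linalg.norm(q-s[:2],axis=1)>s[2]+3]-s[:2]
    if len(far)>4:
        a=np.arctan2(far[:,1],far[:,0]); print('notch axis',np.degrees(np.angle(np.exp(2j*a).sum())/2))
# cap shell top
uu,vv,P=cloud(260,380,195,300); z=P[...,2];m=(z>.18)&(z<.262)
q=(P[m]-o['ee_pos'])@R
sh=q[(q[:,2]>.07)&(q[:,2]<.11)]
print('cap in tool z pct',np.percentile(sh[:,2],[5,25,50,75,95]))
q2=sh[(sh[:,0]>-.005)]; rr=[]
for a in np.radians(np.arange(-80,81,5)):
    u=np.array([np.cos(a),np.sin(a)]); pr=q2[:,:2]@u; x=q2[np.argmax(pr),:2]; rr.append(x)
rr=np.array(rr)*1000
s=least_squares(lambda x:np.linalg.norm(rr-x[:2],axis=1)-x[2],[0,0,28]).x;print('shell circle tool mm',s)
b=q[(q[:,2]<.068)&(q[:,2]>.045)&(q[:,0]>.011)]; print('bar +x end',np.percentile(b[:,0],[95,99,100])*1000,'y',b[b[:,0]>.015][:,1].min()*1000,b[b[:,0]>.015][:,1].max()*1000, np.percentile(b[:,2],[5,50]))
a=cv2.imread('pics/w4.png')[50:160,260:370];b=cv2.imread('pics/w4.png')[195:315,260:380]
cv2.imwrite('pics/c4.png',np.hstack([cv2.resize(x,(400,400),interpolation=cv2.INTER_CUBIC) for x in(a,b)]))
E
```

```text
rim z 0.16720171408204515 2633
outer circ ((592.9873657226562, -117.13731384277344), 29.719114303588867)
circle [ 593.0432 -116.8575   20.0589] 136 189
notch axis 13.527627274746141
circle [ 592.9032 -116.9315   28.6969] 241 241
cap in tool z pct [0.0769 0.0778 0.0784 0.0798 0.0868]
shell circle tool mm [ 0.0566  0.2368 29.5904]
bar +x end [25.5657 25.7625 25.9755] y -6.708506286480915 7.284736634797195 [0.0547 0.0566]
```

View pics/c4.png

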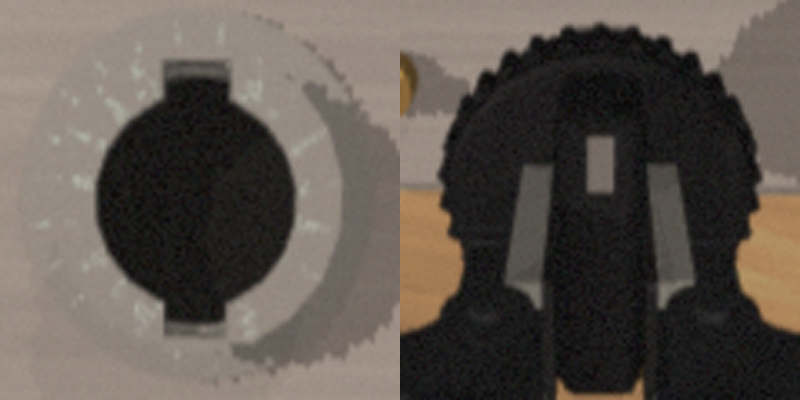

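{"fn": "drive_tool", "kwargs": {"increments": [[[0,0.025,-0.002,0,0,0,0.01],[0,0.05,-0.004,0,0,0,0.01],[0,0.075,-0.004,0,0,0,0.01],[0,0.0845,-0.004,0.005,0,0,0.01],[0,0.0845,-0.004,0.015,0,0,0.01],[0,0.0845,-0.004,0.022,0,0,0.01],[0,0.0845,-0.004,0.027,0,0,0.01],[0,0.0845,-0.004,0.027,0,0,0.01],[0,0.0845,-0.004,0.027,0,0,0.01]]]}}

```text
t: 7.48
ee_pos: [0.5938, -0.118, 0.2831]
tool_rot: [0.0, -0.12, 0.993, -0.0]
wrist_force: [0.7, 0.7, -1.4]
opening: 0.147
grip_force: 59.3
```

```bash
python3 - <<'E'
from h import *
o=robot.get_obs();print(o['grip_force'],o['wrist_force'],o['ft_torque'])
plan([.593,-.1169,.262],-166.2)
E
```

```text
59.295517802238464 [ 0.6811  0.6827 -1.3659] [ 0.0212 -0.0243 -0.0093]
t 7.475 pos [ 0.5938 -0.118   0.2831] yaw -166.22914688718706 q [-0.3832  0.1612  1.6941  0.      1.2859 -2.1943] F [ 0.6811  0.6827 -1.3659] open 0.14742470269812022
shift [0.0005 0.0012 0.0211] rot [-0.0002  0.0004 -0.0005]
```

{"fn": "drive_tool", "kwargs": {"increments": [[[0,0.0005,0.0012,0.003,0,0,0],[0,0.0005,0.0012,0.006,0,0,0],[0,0.0005,0.0012,0.008,0,0,0],[0,0.0005,0.0012,0.01,0,0,0],[0,0.0005,0.0012,0.011,0,0,0],[0,0.0005,0.0012,0.012,0,0,0],[0,0.0005,0.0012,0.013,0,0,0],[0,0.0005,0.0012,0.013,0,0,0]]]}}

```text
t: 8.48
ee_pos: [0.5927, -0.1169, 0.2698]
tool_rot: [-0.0, -0.12, 0.993, 0.0]
wrist_force: [-0.7, 0.2, -1.0]
opening: 0.147
grip_force: 59.3
```

```bash
python3 - <<'E'
from h import *
o=robot.get_obs();print(o['grip_force'],o['wrist_force'],o['ft_torque'])
plan([.593,-.1169,.262],-166.2)
E
```

```text
59.29438591003418 [-0.6734  0.1695 -1.0101] [ 0.0367 -0.017   0.0187]
t 8.475 pos [ 0.5927 -0.1169  0.2698] yaw -166.23516734047055 q [-0.3822  0.1715  1.7077  0.      1.2625 -2.1932] F [-0.6734  0.1695 -1.0101] open 0.1473012067510963
shift [-0.0003 -0.0001  0.0078] rot [ 0.0001 -0.0001 -0.0006]
```

{"fn": "drive_tool", "kwargs": {"increments": [[[0,0,0,0.001,0,0,0],[0,0,0,0.002,0,0,0],[0,0,0,0.003,0,0,0],[0,0,0,0.004,0,0,0],[0,0,0,0.005,0,0,0],[0,0,0,0.005,0,0,0]]]}}

```text
t: 9.22
ee_pos: [0.5927, -0.1169, 0.2648]
tool_rot: [-0.0, -0.12, 0.993, 0.0]
wrist_force: [0.9, 0.3, -1.0]
opening: 0.146
grip_force: 59.3
```

```bash
python3 - <<'E'
from h import *
o=robot.get_obs();print(o['grip_force'],o['wrist_force'],o['ft_torque'])
plan([.593,-.1169,.262],-166.2)
E
```

```text
59.29517984390259 [ 0.9425  0.2593 -0.9623] [-0.0391  0.0195 -0.0347]
t 9.225 pos [ 0.5927 -0.1169  0.2648] yaw -166.23483134882395 q [-0.3822  0.1767  1.7115 -0.      1.2537 -2.1932] F [ 0.9425  0.2593 -0.9623] open 0.14589706583700965
shift [-0.0003 -0.0001  0.0028] rot [ 0.0001 -0.0002 -0.0006]
```

{"fn": "drive_tool", "kwargs": {"increments": [[[0,0,0,0.001,0,0,0],[0,0,0,0.002,0,0,0],[0,0,0,0.003,0,0,0],[0,0,0,0.0035,0,0,0],[0,0,0,0.0035,0,0,0],[0,0,0,0.0035,0,0,0]]]}}

```text
t: 9.98
ee_pos: [0.5927, -0.1169, 0.2618]
tool_rot: [0.0, -0.12, 0.993, -0.0]
wrist_force: [-2.1, 0.7, 3.9]
opening: 0.146
grip_force: 60.1
```

```bash
python3 - <<'E'
from h import *
o=robot.get_obs();print(o['grip_force'],o['wrist_force'],o['ft_torque'])
plan([.593,-.1169,.26],-166.2)
E
```

```text
60.0778466463089 [-2.093   0.6684  3.8766] [ 0.1627  0.4611 -0.0496]
t 9.975 pos [ 0.5927 -0.1169  0.2618] yaw -166.23483925426186 q [-0.3822  0.1798  1.7136 -0.      1.2479 -2.1932] F [-2.093   0.6684  3.8766] open 0.14624355223243934
shift [-0.0002 -0.0001  0.0018] rot [-0.0002  0.0002 -0.0006]
```

{"fn": "drive_tool", "kwargs": {"increments": [[[0,0,0,0.0008,0,0,0],[0,0,0,0.0016,0,0,0],[0,0,0,0.0024,0,0,0],[0,0,0,0.0024,0,0,0]]]}}

```text
t: 10.48
ee_pos: [0.5928, -0.1169, 0.2599]
tool_rot: [0.0, -0.12, 0.993, -0.0]
wrist_force: [-3.8, 1.2, 8.3]
opening: 0.148
grip_force: 60.6
```

```bash
python3 - <<'E'
from h import *
o=robot.get_obs();print(o['grip_force'],o['wrist_force'],o['ft_torque'])
plan([.593,-.1169,.26],-166.2)
E
```

```text
60.600281953811646 [-3.7745  1.219   8.3217] [0.281  0.8508 0.0104]
t 10.475 pos [ 0.5928 -0.1169  0.2599] yaw -166.23239096122597 q [-0.3821  0.1819  1.7149 -0.      1.2446 -2.1932] F [-3.7745  1.219   8.3217] open 0.14765387596479917
shift [-0.0002 -0.0001 -0.0001] rot [-0.0001  0.0001 -0.0006]
```

{"fn": "drive_tool", "kwargs": {"increments": [[[0,0,0,0,0,0,0.04],[0,0,0,0,0,0,0.08],[0,0,0,0,0,0,0.12],[0,0,0,0,0,0,0.16],[0,0,0,0,0,0,0.16]]]}}

```text
t: 11.1
ee_pos: [0.5928, -0.1169, 0.2599]
tool_rot: [0.0, -0.04, 0.999, -0.0]
wrist_force: [-4.3, 0.8, 7.2]
opening: 0.147
grip_force: 60.6
```

```bash
cat >> h.py <<'E'
def st():
    o=robot.get_obs();R=Rt(o);y=yaw(o)
    print('t %.2f turn %.2f open %.3f grip %.1f z %.4f'%(o['t'],(-166.23-y)%360,o['opening'],o['grip_force'],o['ee_pos'][2]),'xy',o['ee_pos'][:2],'F',o['wrist_force'],'M',o['ft_torque'],'tau6 %.3f'%o['tau'][5],'q6 %.3f'%o['joint_pos'][5])
E
python3 -c "
from h import *
st()"
```

```text
t 11.10 turn 9.18 open 0.147 grip 60.6 z 0.2599 xy [ 0.5928 -0.1169] F [-4.3365  0.7536  7.1705] M [0.2542 0.7803 0.0702] tau6 0.059 q6 -2.033
```

{"fn": "drive_tool", "kwargs": {"increments": [[[0,0,0,0,0,0,0.06],[0,0,0,0,0,0,0.12],[0,0,0,0,0,0,0.18],[0,0,0,0,0,0,0.24],[0,0,0,0,0,0,0.3],[0,0,0,0,0,0,0.36],[0,0,0,0,0,0,0.42],[0,0,0,0,0,0,0.42]]]}}

```text
t: 12.1
ee_pos: [0.5928, -0.1168, 0.2599]
tool_rot: [0.0, 0.169, 0.986, 0.0]
wrist_force: [-4.7, 1.5, 7.8]
opening: 0.147
grip_force: 60.6
```

```bash
python3 -c "
from h import *
st()"
```

```text
t 12.10 turn 33.25 open 0.147 grip 60.6 z 0.2599 xy [ 0.5928 -0.1168] F [-4.7321  1.4697  7.8315] M [0.2932 0.8228 0.0199] tau6 0.087 q6 -1.613
```

{"fn": "drive_tool", "kwargs": {"increments": [[[0,0,0,0,0,0,0.045],[0,0,0,0,0,0,0.09],[0,0,0,0,0,0,0.09]]]}}

```text
t: 12.48
ee_pos: [0.5928, -0.1168, 0.2599]
tool_rot: [0.0, 0.213, 0.977, 0.0]
wrist_force: [-4.4, 1.2, 7.5]
opening: 0.148
grip_force: 60.6
```

```bash
python3 -c "
from h import *
st()"
```

```text
t 12.47 turn 38.40 open 0.148 grip 60.6 z 0.2599 xy [ 0.5928 -0.1168] F [-4.3643  1.2491  7.5023] M [ 0.3025  0.8062 -0.0309] tau6 0.065 q6 -1.523
```

{"fn": "drive_tool", "kwargs": {"increments": [[[0,0,0,0,0,0,0.045],[0,0,0,0,0,0,0.09],[0,0,0,0,0,0,0.09]]]}}

```text
t: 12.85
ee_pos: [0.5928, -0.1168, 0.2599]
tool_rot: [0.0, 0.257, 0.966, 0.0]
wrist_force: [-4.7, 1.1, 8.4]
opening: 0.148
grip_force: 60.6
```

```bash
python3 -c "
from h import *
st()"
```

```text
t 12.85 turn 43.56 open 0.148 grip 60.6 z 0.2599 xy [ 0.5928 -0.1168] F [-4.75    1.1125  8.3805] M [0.3025 0.8263 0.0221] tau6 0.065 q6 -1.433
```

{"fn": "drive_tool", "kwargs": {"increments": [[[0,0,0,0,0,0,0.045],[0,0,0,0,0,0,0.09],[0,0,0,0,0,0,0.09]]]}}

```text
t: 13.22
ee_pos: [0.5928, -0.1168, 0.2599]
tool_rot: [0.0, 0.3, 0.954, 0.0]
wrist_force: [-4.0, 1.6, 8.6]
opening: 0.15
grip_force: 60.6
```

```bash
python3 -c "
from h import *
st()"
```

```text
t 13.22 turn 48.72 open 0.150 grip 60.6 z 0.2599 xy [ 0.5928 -0.1168] F [-4.0291  1.5624  8.5518] M [0.3134 0.8497 0.0206] tau6 0.065 q6 -1.343
```

{"fn": "drive_tool", "kwargs": {"increments": [[[0,0,0,0,0,0,0.045],[0,0,0,0,0,0,0.09],[0,0,0,0,0,0,0.09]]]}}

```text
t: 13.6
ee_pos: [0.5928, -0.1167, 0.2599]
tool_rot: [0.0, 0.343, 0.939, 0.0]
wrist_force: [-4.4, 1.7, 8.0]
opening: 0.149
grip_force: 60.6
```

```bash
python3 -c "
from h import *
st()"
```

```text
t 13.60 turn 53.87 open 0.149 grip 60.6 z 0.2599 xy [ 0.5928 -0.1167] F [-4.3911  1.7485  8.0029] M [0.3821 0.8153 0.0066] tau6 0.065 q6 -1.253
```

{"fn": "drive_tool", "kwargs": {"increments": [[[0,0,0,0,0,0,0.045],[0,0,0,0,0,0,0.09],[0,0,0,0,0,0,0.09]]]}}

```text
t: 13.98
ee_pos: [0.5928, -0.1168, 0.2599]
tool_rot: [0.0, 0.385, 0.923, 0.0]
wrist_force: [-4.2, 2.6, 8.6]
opening: 0.146
grip_force: 60.6
```

```bash
python3 -c "
from h import *
st()"
```

```text
t 13.97 turn 59.03 open 0.146 grip 60.6 z 0.2599 xy [ 0.5928 -0.1168] F [-4.2004  2.5673  8.5562] M [0.3499 0.7424 0.0522] tau6 0.065 q6 -1.163
```

{"fn": "drive_tool", "kwargs": {"increments": [[[0,0,0,0,0,0,0.045],[0,0,0,0,0,0,0.09],[0,0,0,0,0,0,0.09]]]}}

```text
t: 14.35
ee_pos: [0.5928, -0.1167, 0.2599]
tool_rot: [0.0, 0.426, 0.905, 0.0]
wrist_force: [-4.5, 1.8, 7.7]
opening: 0.147
grip_force: 60.6
```

```bash
python3 -c "
from h import *
st()"
```

```text
t 14.35 turn 64.19 open 0.147 grip 60.6 z 0.2599 xy [ 0.5928 -0.1167] F [-4.5308  1.7622  7.7476] M [0.3383 0.7704 0.0213] tau6 0.065 q6 -1.073
```

{"fn": "drive_tool", "kwargs": {"increments": [[[0,0,0,0,0,0,0.045],[0,0,0,0,0,0,0.09],[0,0,0,0,0,0,0.09]]]}}

```text
t: 14.72
ee_pos: [0.5929, -0.1167, 0.2599]
tool_rot: [0.0, 0.466, 0.885, 0.0]
wrist_force: [-4.1, 2.7, 7.7]
opening: 0.145
grip_force: 60.6
```

```bash
python3 -c "
from h import *
st()"
```

```text
t 14.72 turn 69.34 open 0.145 grip 60.6 z 0.2599 xy [ 0.5929 -0.1167] F [-4.1314  2.6505  7.745 ] M [0.3557 0.7658 0.0124] tau6 0.065 q6 -0.983
```

{"fn": "drive_tool", "kwargs": {"increments": [[[0,0,0,0,0,0,0.045],[0,0,0,0,0,0,0.09],[0,0,0,0,0,0,0.09]]]}}

```text
t: 15.1
ee_pos: [0.5929, -0.1167, 0.2599]
tool_rot: [0.0, 0.506, 0.863, 0.0]
wrist_force: [-4.1, 1.1, 6.9]
opening: 0.146
grip_force: 60.6
```

```bash
python3 -c "
from h import *
st()"
```

```text
t 15.10 turn 74.50 open 0.146 grip 60.6 z 0.2599 xy [ 0.5929 -0.1167] F [-4.1156  1.0933  6.9423] M [ 0.4218  0.7478 -0.0165] tau6 0.065 q6 -0.893
```

{"fn": "drive_tool", "kwargs": {"increments": [[[0,0,0,0,0,0,0.045],[0,0,0,0,0,0,0.09],[0,0,0,0,0,0,0.09]]]}}

```text
t: 15.48
ee_pos: [0.5929, -0.1167, 0.26]
tool_rot: [0.0, 0.544, 0.839, 0.0]
wrist_force: [-3.5, 3.0, 6.3]
opening: 0.148
grip_force: 60.6
```

```bash
python3 -c "
from h import *
st()"
```

```text
t 15.47 turn 79.66 open 0.148 grip 60.6 z 0.2600 xy [ 0.5929 -0.1167] F [-3.4613  2.962   6.2552] M [ 0.3936  0.7216 -0.0177] tau6 0.065 q6 -0.803
```

{"fn": "drive_tool", "kwargs": {"increments": [[[0,0,0,0,0,0,0.045],[0,0,0,0,0,0,0.09],[0,0,0,0,0,0,0.09]]]}}

```text
t: 15.85
ee_pos: [0.5929, -0.1167, 0.2599]
tool_rot: [0.0, 0.581, 0.814, 0.0]
wrist_force: [-3.8, 2.8, 7.5]
opening: 0.15
grip_force: 60.6
```

```bash
python3 -c "
from h import *
st()"
```

```text
t 15.85 turn 84.81 open 0.150 grip 60.6 z 0.2599 xy [ 0.5929 -0.1167] F [-3.8     2.7737  7.4879] M [0.3979 0.7092 0.053 ] tau6 0.065 q6 -0.713
```

{"fn": "drive_tool", "kwargs": {"increments": [[[0,0,0,0,0,0,0.045],[0,0,0,0,0,0,0.09],[0,0,0,0,0,0,0.09]]]}}

```text
t: 16.23
ee_pos: [0.5929, -0.1167, 0.26]
tool_rot: [0.0, 0.617, 0.787, 0.0]
wrist_force: [-4.4, 1.4, 8.0]
opening: 0.149
grip_force: 60.6
```

```bash
python3 -c "
from h import *
st()"
```

```text
t 16.23 turn 89.97 open 0.149 grip 60.6 z 0.2600 xy [ 0.5929 -0.1167] F [-4.3523  1.4473  8.0216] M [ 0.3597  0.6922 -0.0279] tau6 0.065 q6 -0.623
```

{"fn": "drive_tool", "kwargs": {"increments": [[[0,0,0,0,0,0,0.045],[0,0,0,0,0,0,0.09],[0,0,0,0,0,0,0.09]]]}}

```text
t: 16.6
ee_pos: [0.5929, -0.1167, 0.26]
tool_rot: [0.0, 0.652, 0.758, 0.0]
wrist_force: [-3.3, 2.1, 8.0]
opening: 0.141
grip_force: 60.6
```

```bash
python3 -c "
from h import *
st()"
```

```text
t 16.60 turn 95.13 open 0.141 grip 60.6 z 0.2600 xy [ 0.5929 -0.1167] F [-3.3127  2.0612  7.9662] M [0.3904 0.7295 0.005 ] tau6 0.065 q6 -0.533
```

{"fn": "drive_tool", "kwargs": {"increments": [[[0,0,0,0,0,0,0.045],[0,0,0,0,0,0,0.09],[0,0,0,0,0,0,0.09]]]}}

```text
t: 16.98
ee_pos: [0.5929, -0.1167, 0.26]
tool_rot: [0.0, 0.685, 0.728, 0.0]
wrist_force: [-3.1, 2.6, 7.5]
opening: 0.147
grip_force: 60.6
```

```bash
python3 -c "
from h import *
st()"
```

```text
t 16.98 turn 100.28 open 0.147 grip 60.6 z 0.2600 xy [ 0.5929 -0.1167] F [-3.1096  2.6281  7.4678] M [0.4181 0.7153 0.0593] tau6 0.065 q6 -0.443
```

{"fn": "drive_tool", "kwargs": {"increments": [[[0,0,0,0,0,0,0.045],[0,0,0,0,0,0,0.09],[0,0,0,0,0,0,0.09]]]}}

```text
t: 17.35
ee_pos: [0.593, -0.1167, 0.26]
tool_rot: [0.0, 0.717, 0.697, 0.0]
wrist_force: [-3.3, 2.5, 7.0]
opening: 0.147
grip_force: 60.6
```

```bash
python3 -c "
from h import *
st()"
```

```text
t 17.35 turn 105.44 open 0.147 grip 60.6 z 0.2600 xy [ 0.593  -0.1167] F [-3.2504  2.4551  6.967 ] M [0.4584 0.6557 0.034 ] tau6 0.065 q6 -0.353
```

{"fn": "drive_tool", "kwargs": {"increments": [[[0,0,0,0,0,0,0.045],[0,0,0,0,0,0,0.09],[0,0,0,0,0,0,0.09]]]}}

```text
t: 17.73
ee_pos: [0.5929, -0.1167, 0.26]
tool_rot: [0.0, 0.748, 0.664, 0.0]
wrist_force: [-4.1, 2.0, 7.5]
opening: 0.148
grip_force: 60.6
```

```bash
python3 -c "
from h import *
st()"
```

```text
t 17.73 turn 110.55 open 0.148 grip 60.6 z 0.2600 xy [ 0.5929 -0.1167] F [-4.1308  1.9686  7.5297] M [0.4245 0.7562 0.2302] tau6 0.309 q6 -0.264
```

Torque has risen (0.065 → 0.31 N m), so the stop is at about 110°. From here I'll use small steps.

{"fn": "drive_tool", "kwargs": {"increments": [[[0,0,0,0,0,0,0.01],[0,0,0,0,0,0,0.01]]]}}

```text
t: 17.98
ee_pos: [0.5929, -0.1167, 0.26]
tool_rot: [0.0, 0.751, 0.66, 0.0]
wrist_force: [-3.5, 1.7, 7.8]
opening: 0.143
grip_force: 60.7
```

```bash
python3 -c "
from h import *
st()"
```

```text
t 17.98 turn 111.10 open 0.143 grip 60.7 z 0.2600 xy [ 0.5929 -0.1167] F [-3.5392  1.6585  7.7682] M [0.4418 0.7526 0.3066] tau6 0.323 q6 -0.254
```

{"fn": "drive_tool", "kwargs": {"increments": [[[0,0,0,0,0,0,0.03],[0,0,0,0,0,0,0.03]]]}}

```text
t: 18.23
ee_pos: [0.5929, -0.1166, 0.26]
tool_rot: [0.0, 0.761, 0.649, 0.0]
wrist_force: [-4.5, 1.8, 7.9]
opening: 0.15
grip_force: 60.7
```

```bash
python3 -c "
from h import *
st()"
```

```text
t 18.23 turn 112.79 open 0.150 grip 60.7 z 0.2600 xy [ 0.5929 -0.1166] F [-4.5452  1.7813  7.9357] M [0.4718 0.6986 0.4365] tau6 0.487 q6 -0.224
```

{"fn": "drive_tool", "kwargs": {"increments": [[[0,0,0,0,0,0,0.01],[0,0,0,0,0,0,0.01]]]}}

```text
t: 18.48
ee_pos: [0.5929, -0.1166, 0.26]
tool_rot: [0.0, 0.764, 0.646, 0.0]
wrist_force: [-4.7, 2.5, 8.2]
opening: 0.145
grip_force: 60.7
```

```bash
python3 -c "
from h import *
st()"
```

```text
t 18.48 turn 113.35 open 0.145 grip 60.7 z 0.2600 xy [ 0.5929 -0.1166] F [-4.7069  2.5462  8.1974] M [0.5003 0.6993 0.4794] tau6 0.504 q6 -0.214
```

{"fn": "drive_tool", "kwargs": {"increments": [[[0,0,0,0,0,0,0.01],[0,0,0,0,0,0,0.01]]]}}

```text
t: 18.73
ee_pos: [0.5929, -0.1166, 0.26]
tool_rot: [0.0, 0.767, 0.642, 0.0]
wrist_force: [-4.5, 3.0, 7.0]
opening: 0.145
grip_force: 60.7
```

```bash
python3 -c "
from h import *
st()"
```

```text
t 18.73 turn 113.94 open 0.145 grip 60.7 z 0.2600 xy [ 0.5929 -0.1166] F [-4.46    3.0015  7.0498] M [0.4414 0.7615 0.3872] tau6 0.414 q6 -0.204
```

Torque dropped slightly (0.50 → 0.41). I'll look to see whether the ratchet slipped or the bar turned in the fingers.

```bash
python3 - <<'E'
from h import *
d=shot('wrist','w5'); st()
a=cv2.imread('pics/w4.png')[195:315,260:380];b=cv2.imread('pics/w5.png')[195:315,260:380]
cv2.imwrite('pics/c5.png',np.hstack([cv2.resize(x,(400,400),interpolation=cv2.INTER_CUBIC) for x in(a,b)]))
E
```

```text
t 18.77 turn 113.94 open 0.145 grip 60.7 z 0.2599 xy [ 0.5929 -0.1166] F [-4.123   2.3103  7.8319] M [0.4539 0.7631 0.3581] tau6 0.391 q6 -0.204
```

View pics/c5.png

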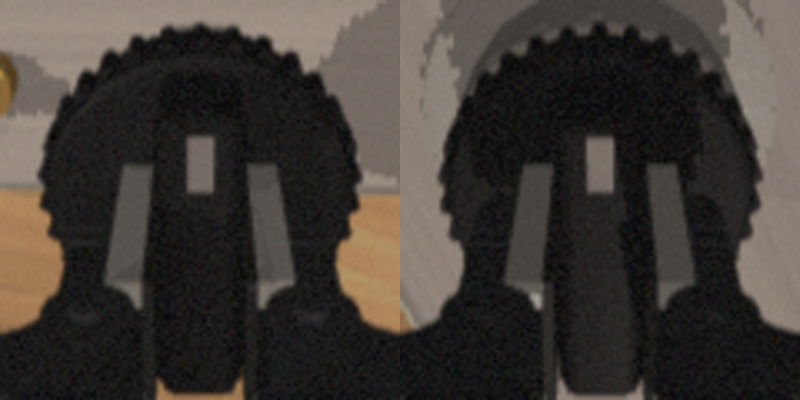

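The view shows the bar still straight in the pads with the mark unchanged at (600,165) in the crop. No 30° jerk is visible, so I'll continue in small steps.

{"fn": "drive_tool", "kwargs": {"increments": [[[0,0,0,0,0,0,0.015],[0,0,0,0,0,0,0.015]]]}}

```text
t: 19.02
ee_pos: [0.5929, -0.1166, 0.26]
tool_rot: [0.0, 0.772, 0.636, 0.0]
wrist_force: [-4.3, 2.2, 8.3]
opening: 0.148
grip_force: 60.6
```

```bash
python3 -c "
from h import *
st()"
```

```text
t 19.02 turn 114.82 open 0.148 grip 60.6 z 0.2600 xy [ 0.5929 -0.1166] F [-4.3483  2.2011  8.3074] M [0.4239 0.7516 0.2466] tau6 0.301 q6 -0.189
```

{"fn": "drive_tool", "kwargs": {"increments": [[[0,0,0,0,0,0,0.02],[0,0,0,0,0,0,0.035],[0,0,0,0,0,0,0.035]]]}}

```text
t: 19.4
ee_pos: [0.5929, -0.1166, 0.26]
tool_rot: [0.0, 0.783, 0.622, 0.0]
wrist_force: [-3.7, 2.7, 8.0]
opening: 0.147
grip_force: 60.6
```

```bash
cat >> h.py <<'E'
def mark(tag):
    g=cv2.imread(f'pics/{tag}.png',0)[230:256,308:330].astype(float); m=np.clip(g-70,0,None); v,u=np.mgrid[230:256,308:330]
    print(tag,'mark',(m*u).sum()/m.sum(),(m*v).sum()/m.sum(),m.sum())
E
python3 -c "
from h import *
st(); shot('wrist','w6')
for t in('w4','w5','w6'): mark(t)"
```

```text
t 19.40 turn 116.85 open 0.147 grip 60.6 z 0.2600 xy [ 0.5929 -0.1166] F [-3.656   2.7461  8.0329] M [0.4405 0.6427 0.2431] tau6 0.212 q6 -0.154
w4 mark 319.7404891304348 243.92572463768116 4416.0
w5 mark 319.61624874623874 243.9454363089268 4985.0
w6 mark 319.104241185488 245.7746550843127 3914.0
```

```bash
python3 - <<'E'
from h import *
for t in('w4','w5','w6'):
    g=cv2.imread(f'pics/{t}.png',0); print(t); print(g[233:258:2,310:330])
E
```

```text
w4
[[ 28  31  30  25  21  24  29  29  31  29  24  20  29  27  27  28  30  27
   28  30]
 [ 23  30  32  29  29  29  40  47  52  51  48  48  56  46  39  38  27  26
   31  18]
 [ 30  26  24  28  24  40  87 103 107 104 109 106 110 103  61  35  33  22
   31  31]
 [ 29  27  18  30  33  40  85 106 106 110 109 109 110 103  59  33  38  29
   29  26]
 [ 28  30  25  26  27  31  88 105 108 107 108 111 108 106  57  35  33  31
   27  25]
 [ 32  27  28  16  34  43  87 105 110 109 110 110 111 102  60  36  31  29
   29  33]
 [ 30  28  31  29  32  35  89 105 109 111 108 107 110 102  55  34  30  34
   31  27]
 [ 26  27  26  33  28  38  88 109 110 112 108 108 109 104  50  29  27  26
   33  27]
 [ 31  33  23  32  24  43  91 108 106 109 109 110 109 105  52  26  27  27
   27  31]
 [ 20  24  27  30  29  38  87 105 109 104 106 104 104 101  50  33  29  30
   31  28]
 [ 27  26  32  28  36  34  42  45  50  47  48  47  48  44  34  31  26  31
   30  25]
 [ 29  29  32  31  33  29  36  29  33  27  33  29  24  33  29  28  32  30
   31  25]
 [ 22  30  31  34  25  26  28  28  34  29  28  36  32  29  33  29  34  33
   
[... 1526 characters left out ...]
  16  18
   10  12]
 [ 25  30  33  36  30  52 106 111 111 113 113 114 110  73  34  13  19  16
   23  18]
 [ 31  27  37  34  30  50 108 113 113 110 110 111 111 105  46  26  19  22
   18  26]
 [ 21  27  30  35  32  48 107 115 114 116 110 113 111 106  44  19  23  12
   10  12]
 [ 28  28  29  35  35  51 109 114 116 115 112 112 112 104  50  25  14  16
   14  13]
 [ 23  30  31  24  38  44  97 114 112 115 113 111 108 103  55  22  18  15
   19  14]
 [ 23  28  34  33  26  36  49  62  58  61  65  63  61  59  38  39  23  24
   18  21]
 [ 23  29  29  34  31  38  27  33  34  36  32  33  34  38  40  40  26  14
   20  23]
 [ 26  29  34  25  35  38  37  33  28  34  37  36  38  33  36  35  35  18
   21  18]]
```

The mark and bar are fixed in the pads (only a shadow moved), so the ratchet itself is yielding past its peak. I'll follow it through.

{"fn": "drive_tool", "kwargs": {"increments": [[[0,0,0,0,0,0,0.02],[0,0,0,0,0,0,0.035],[0,0,0,0,0,0,0.035]]]}}

```text
t: 19.82
ee_pos: [0.593, -0.1166, 0.26]
tool_rot: [0.0, 0.794, 0.608, 0.0]
wrist_force: [-4.3, 2.4, 7.3]
opening: 0.145
grip_force: 60.6
```

```bash
python3 -c "
from h import *
st()"
```

```text
t 19.82 turn 118.86 open 0.145 grip 60.6 z 0.2600 xy [ 0.593  -0.1166] F [-4.3007  2.3591  7.3307] M [0.4543 0.6985 0.0653] tau6 0.144 q6 -0.119
```

{"fn": "drive_tool", "kwargs": {"increments": [[[0,0,0,0,0,0,0.02],[0,0,0,0,0,0,0.04],[0,0,0,0,0,0,0.05],[0,0,0,0,0,0,0.05]]]}}

```text
t: 20.32
ee_pos: [0.593, -0.1166, 0.26]
tool_rot: [0.0, 0.809, 0.588, 0.0]
wrist_force: [-3.2, 3.0, 8.2]
opening: 0.15
grip_force: 60.6
```

```bash
python3 -c "
from h import *
st()"
```

```text
t 20.32 turn 121.75 open 0.150 grip 60.6 z 0.2600 xy [ 0.593  -0.1166] F [-3.1551  2.9817  8.2242] M [ 0.4504  0.5782 -0.0376] tau6 0.053 q6 -0.068
```

{"fn": "drive_tool", "kwargs": {"increments": [[[0,0,0,0,0,0,0.02],[0,0,0,0,0,0,0.035],[0,0,0,0,0,0,0.035]]]}}

```text
t: 20.7
ee_pos: [0.5931, -0.1167, 0.26]
tool_rot: [0.0, 0.819, 0.574, 0.001]
wrist_force: [-4.1, 2.4, 7.9]
opening: 0.144
grip_force: 60.6
```

```bash
python3 -c "
from h import *
st()"
```

```text
t 20.70 turn 123.76 open 0.144 grip 60.6 z 0.2600 xy [ 0.5931 -0.1167] F [-4.1053  2.3904  7.8679] M [0.4296 0.6031 0.0044] tau6 0.021 q6 -0.033
```

{"fn": "drive_tool", "kwargs": {"increments": [[[0,0,0,0,0,0,0.02],[0,0,0,0,0,0,0.04],[0,0,0,0,0,0,0.05],[0,0,0,0,0,0,0.05]]]}}

```text
t: 21.2
ee_pos: [0.5931, -0.1167, 0.2601]
tool_rot: [0.0, 0.833, 0.553, 0.001]
wrist_force: [-2.8, 1.9, 7.7]
opening: 0.142
grip_force: 60.5
```

```bash
python3 -c "
from h import *
st()"
```

```text
t 21.20 turn 126.63 open 0.142 grip 60.5 z 0.2601 xy [ 0.5931 -0.1167] F [-2.776   1.9039  7.7039] M [0.44   0.6062 0.0219] tau6 0.014 q6 0.017
```

```bash
python3 - <<'E'
from h import *
shot('wrist','w7'); st()
a=cv2.imread('pics/w5.png')[195:315,260:380];b=cv2.imread('pics/w7.png')[195:315,260:380]
cv2.imwrite('pics/c7.png',np.hstack([cv2.resize(x,(400,400),interpolation=cv2.INTER_CUBIC) for x in(a,b)]))
g=cv2.imread('pics/w7.png',0); print(g[233:258:2,310:330])
# shell knurl/bar comparison: edges of bar rear end
for t in('w5','w7'):
    g=cv2.imread(f'pics/{t}.png',0); print(t); print(g[300:316:3,303:336:2])
E
```

```text
t 21.25 turn 126.63 open 0.147 grip 60.5 z 0.2600 xy [ 0.5931 -0.1167] F [-3.308   2.4594  8.0047] M [ 0.4681  0.5572 -0.0246] tau6 0.002 q6 0.017
[[20 17 19 24 24 27 23 20 11 18 16 18 19 16 28 24 25 27 18 26]
 [11 10 19 24 21 25 34 34 40 37 36 37 35 36 23 12 25 18 11 23]
 [26 23 17 12 17 30 61 66 64 66 68 62 66 61 32 23 19 20 13 15]
 [16 28 15 21 21 26 63 67 69 65 67 67 67 65 25 12 10 10 21 15]
 [25 27 23 25 17 34 64 68 66 68 66 65 68 65 26 16 24 16 18 20]
 [25 28 23 14 18 34 66 70 66 65 68 68 64 64 34 22 12 15 14 19]
 [29 24 33 21 17 37 66 69 70 72 70 64 65 65 26 17 15 15 19 23]
 [21 23 32 27 27 23 66 71 67 66 66 65 66 62 24 19 22 25 19 20]
 [27 26 23 32 26 30 61 66 65 68 68 67 65 62 33 21 11 17 16 15]
 [28 28 29 33 26 36 62 64 66 65 65 66 67 62 31 23 27 20 19 21]
 [28 25 24 26 27 27 35 28 23 31 32 29 33 28 18 23 17 14 10 13]
 [15 16 27 30 24 30 26 29 10 15 18 27 23 26 15 16 17 17 19 16]
 [24 21 27 28 26 33 32 31 33 27 23 27 15 14 19 18 21 14 16 10]]
w5
[[ 42  40  26  15  25  27  36  35  36  35  34  39  39  37  12  21  29]
 [ 43  45  46  17  28  36  34  35  36  38  38  42  40  33  27  26  31]
 [ 42  41  66  22  29  30  37  34  38  40  40  41  41  31  16  24  21]
 [ 43  43  89  47  29  35  37  33  30  39  38  38  43  30  40  33  24]
 [ 42  41 102 126  57  36  35  35  38  38  41  43  45  72 125  52  32]
 [ 65  47 126 135 134 131 135 129 130 129 132 134 130 137 136  62  51]]
w7
[[ 44  41  11  23  26  32  30  28  37  35  41  38  42  30  28  30  25]
 [ 44  44  24  22  23  31  29  32  36  37  37  43  43  31  25  12  27]
 [ 44  39  16  20  26  33  33  35  36  40  40  40  34  34  22  23  31]
 [ 43  46  74  30  25  31  35  35  33  35  36  40  39  28  88  42  23]
 [ 41  44 104  90  48  34  32  38  38  37  41  40  42  77 131  49  25]
 [ 63  41 129 136 135 135 135 133 136 138 137 130 134 134 137  59  42]]
```

View pics/c7.png

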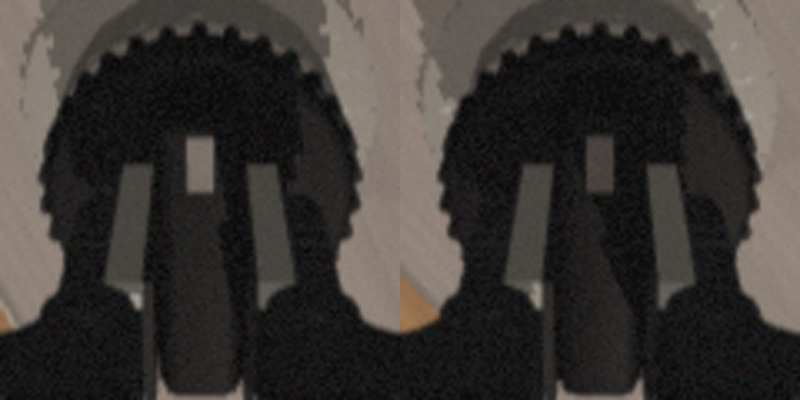

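The bar is still fixed in the pads, shell turned 126.6° and ratchet torque near zero, so it stands at the crest between clicks. I'll go on to the next detent, watching the torque.

{"fn": "drive_tool", "kwargs": {"increments": [[[0,0,0,0,0,0,0.025],[0,0,0,0,0,0,0.05],[0,0,0,0,0,0,0.07]]]}}

```text
t: 21.62
ee_pos: [0.5931, -0.1167, 0.2601]
tool_rot: [0.0, 0.852, 0.523, 0.001]
wrist_force: [-3.0, 2.3, 7.7]
opening: 0.146
grip_force: 60.5
```

```bash
python3 -c "
from h import *
st()"
```

```text
t 21.62 turn 130.68 open 0.146 grip 60.5 z 0.2601 xy [ 0.5931 -0.1167] F [-3.0444  2.2579  7.711 ] M [ 0.4295  0.6063 -0.0118] tau6 -0.125 q6 0.087
```

{"fn": "drive_tool", "kwargs": {"increments": [[[0,0,0,0,0,0,0.025],[0,0,0,0,0,0,0.05],[0,0,0,0,0,0,0.07]]]}}

```text
t: 22.0
ee_pos: [0.5931, -0.1167, 0.2601]
tool_rot: [0.0, 0.87, 0.493, 0.001]
wrist_force: [-3.0, 2.5, 6.7]
opening: 0.151
grip_force: 60.5
```

```bash
python3 -c "
from h import *
st()"
```

```text
t 22.00 turn 134.69 open 0.151 grip 60.5 z 0.2601 xy [ 0.5931 -0.1167] F [-3.0268  2.4541  6.7374] M [ 0.3731  0.6107 -0.0414] tau6 -0.125 q6 0.157
```

{"fn": "drive_tool", "kwargs": {"increments": [[[0,0,0,0,0,0,0.025],[0,0,0,0,0,0,0.05],[0,0,0,0,0,0,0.06],[0,0,0,0,0,0,0.06]]]}}

```text
t: 22.5
ee_pos: [0.5931, -0.1167, 0.2601]
tool_rot: [0.0, 0.884, 0.467, 0.001]
wrist_force: [-4.2, 3.3, 8.1]
opening: 0.149
grip_force: 60.6
```

```bash
python3 -c "
from h import *
st()"
```

```text
t 22.50 turn 138.07 open 0.149 grip 60.6 z 0.2601 xy [ 0.5931 -0.1167] F [-4.2438  3.3392  8.0574] M [0.4216 0.5617 0.1035] tau6 0.068 q6 0.217
```

{"fn": "drive_tool", "kwargs": {"increments": [[[0,0,0,0,0,0,0.02],[0,0,0,0,0,0,0.02]]]}}

```text
t: 22.75
ee_pos: [0.593, -0.1167, 0.26]
tool_rot: [0.0, 0.889, 0.458, 0.001]
wrist_force: [-2.4, 2.7, 6.9]
opening: 0.151
grip_force: 60.6
```

```bash
python3 -c "
from h import *
st()"
```

```text
t 22.75 turn 139.21 open 0.151 grip 60.6 z 0.2600 xy [ 0.593  -0.1167] F [-2.4286  2.6999  6.9368] M [0.3923 0.6285 0.0797] tau6 0.168 q6 0.237
```

Torque is rising again (0.17 N m), so the first click is complete and the core is back on the stop. I'll ease the press, let go and lift off.

{"fn": "drive_tool", "kwargs": {"increments": [[[0,0,0,-0.001,0,0,0],[0,0,0,-0.0015,0,0,0],[0.5,0,0,-0.0015,0,0,0],[0.5,0,0,-0.0015,0,0,0],[0.5,0,0,-0.0015,0,0,0],[0.5,0,0,-0.0015,0,0,0],[0.5,0,0,-0.0015,0,0,0],[0.5,0,0,-0.0015,0,0,0]]]}}

```text
t: 23.75
ee_pos: [0.5927, -0.1169, 0.2605]
tool_rot: [0.0, 0.889, 0.458, -0.0]
wrist_force: [-0.1, -0.3, 0.1]
opening: 0.502
grip_force: 0.0
```

```bash
python3 -c "
from h import *
st()"
```

```text
t 23.75 turn 139.24 open 0.502 grip 0.0 z 0.2605 xy [ 0.5927 -0.1169] F [-0.0571 -0.3022  0.0669] M [-0.0361 -0.0261 -0.0058] tau6 0.000 q6 0.237
```

Let go cleanly with forces at zero. Now I'll lift off and check the cap from above.

{"fn": "drive_tool", "kwargs": {"increments": [[[0.5,0,0,-0.01,0,0,0],[0.5,0,0,-0.03,0,0,0],[0.5,0,0,-0.06,0,0,0],[0.5,0,0,-0.09,0,0,0],[0.5,0,0,-0.11,0,0,0],[0.5,0,0,-0.11,0,0,0]]]}}

```text
t: 24.5
ee_pos: [0.5933, -0.1171, 0.3733]
tool_rot: [0.002, 0.889, 0.458, 0.002]
wrist_force: [0.1, 0.2, 0.3]
opening: 0.501
grip_force: 0.0
```

```bash
python3 - <<'E'
from h import *
d=shot('wrist','w8'); st(); k=f(d)
uu,vv=np.meshgrid(np.arange(240,400),np.arange(110,290)); Z=d['depth'][vv,uu]
P=(np.stack([(uu-d['cx'])/k,-(vv-d['cy'])/k,-np.ones(uu.shape)],-1)*Z[...,None])@Rm(d).T+d['eye']; P=P[Z>0]
B=P[(P[:,2]>.197)&(P[:,2]<.215)]; print('bar',cv2.minAreaRect((B[:,:2]*1000).astype(np.float32)),'top z',np.median(B[:,2]),len(B))
S=P[(P[:,2]>.178)&(P[:,2]<.192)];print('shell',cv2.minEnclosingCircle((S[:,:2]*1000).astype(np.float32)),np.median(S[:,2]))
print('tool yaw',yaw(robot.get_obs()))
E
```

```text
t 24.55 turn 139.24 open 0.499 grip 0.0 z 0.3712 xy [ 0.5928 -0.1169] F [ 0.0244 -0.4607  0.1451] M [-0.042   0.0058  0.0068] tau6 0.000 q6 0.237
bar ((593.7955932617188, -114.90072631835938), (50.854530334472656, 13.464584350585938), 54.79545593261719) top z 0.20496863323772044 797
shell ((593.7346801757812, -115.86302185058594), 29.95012092590332) 0.1831214796729745
tool yaw 54.53324229828122
```

```bash
python3 -c "
from plant import finish_job
print(finish_job())"
```

```text
the job is handed in; nothing more can be done
None
```

The small black cap is seated in the neck, turned clockwise to the stop (about 109°) and on through one 30° ratchet click. It is let go with the arm clear, and the job is handed in at about 24.5 s. During the click the torque sign suggests the core briefly backed off the stop by a few degrees, so I turned on until it met the stop again.

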